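# Stack the spacer and cover plates on a stud fixture and clamp them

### The job

Swing the fixture's clamp arm fully open, lower the thick windowed spacer plate over the three studs until it sits flat on their shoulders, then lower the solid cover plate over the same studs flat onto the spacer. Finally swing the clamp arm back to its closed stop, over the middle of the stack. Let go of each plate only when it is seated (do not drop it), and leave the other things on the bench where they are.

Things in the scene. Friction and masses are not known exactly. Their poses are not given: they have to be found in the camera images.
- fixture: Grey base plate 96 x 212 x 14 mm (x, y, z), fixed to the bench; reaches from -82 to +130 mm along its y. Origin on the bench surface midway among the studs. Three steel studs at (x, y) = (0, +50), (+18, -50), (-18, -50) mm: 20 mm wide shoulders up to 30 mm above the bench, then 10 mm wide, the top 8 mm tapered, tips 78 mm above the bench.
- stack_top (a point): Where the middle of the finished stack's top comes: 68 mm above the fixture's origin, axes as the fixture's. The seated spacer has its centre 42 mm and the seated cover its centre 61 mm above the bench, both straight below this point.
- clamp_hinge (a point): Point on the vertical axis of the clamp's dark pillar (26 mm wide), at fixture (0, +95) mm, 82 mm above the bench (the arm's underside). The arm is 24 mm wide, 30 at its round end, which reaches 95 mm from this axis; it fills 82 to 94 mm above the bench, and the rubber pad under its end reaches down to 70.5 mm.
- clamp (a joint): Angle (rad) of the flat steel clamp arm about the pillar. 0 = closed stop: arm along the fixture's -y, its pad over the stack, 2.5 mm above the cover; grows anticlockwise seen from above to the open stop at 1.7, the arm then along about the fixture's +x. Starts nearly closed. Stays where it is left; about 1.5 N at the knob moves it.
- clamp_knob (a point): Centre, 112 mm above the bench, of the round black knob standing on the arm's end, 80 mm from the pillar axis; 24 mm wide, from 94 to 128 mm above the bench, fixed to the arm (axes turn with the arm and match the fixture's at joint 0).
- spacer_center (a point): Centre (half-way up) of the loose aluminium spacer plate, 60 x 130 x 24 mm (x, y, z), 0.32 kg, with a 30 x 54 mm window in its middle and three 14 mm through holes at (x, y) = (0, +50), (+18, -50), (-18, -50) mm from its centre, matching the studs when its y points as the fixture's. Lies flat; can be gripped across its 60 mm width.
- cover_center (a point): Centre (half-way up) of the loose steel cover plate, 60 x 130 x 14 mm (x, y, z), 0.42 kg, no window, with three 14 mm through holes at (x, y) = (0, +50), (+18, -50), (-18, -50) mm from its centre, matching the studs when its y points as the fixture's. Lies flat; can be gripped across its 60 mm width.
- tape: Bystander: black roll of tape, 102 mm wide, 24 mm high, lying flat; origin under its centre.
- jar: Bystander: clear jar with blue cap, 66 mm wide, 93 mm high; origin under its centre.
- case: Bystander: orange case 72 x 215 x 35 mm, lying flat; origin under its centre.

How it is judged (in metres and radians):
On the way, in this order (a step that is already met when the one before it is completed fails the run):
1. the clamp arm is swung open (value of joint clamp above 1.35 rad), for 0.2 s.
2. the spacer sits flat on the stud shoulders, released (horizontal distance between spacer_center and fixture below 0.004 m and height (world z) of spacer_center between 0.039 and 0.045 m and angle between the y axis of spacer_center and the y axis of fixture, either way round below 0.08 rad and angle between spacer_center's own z axis and vertical below 0.04 rad and contact force between the fingers and spacer below 0.05 N), for 0.2 s.
3. the cover sits flat on the spacer over the same studs, released (all of step 2 and horizontal distance between cover_center and fixture below 0.004 m and height (world z) of cover_center between 0.058 and 0.064 m and angle between the y axis of cover_center and the y axis of fixture, either way round below 0.08 rad and angle between cover_center's own z axis and vertical below 0.04 rad and contact force between the fingers and cover below 0.05 N), for 0.2 s.
4. the clamp arm is closed over the stack (value of joint clamp below 0.12 rad), for 0.2 s.
At the end, for the whole second after the job is handed in: Spacer on the shoulders and cover on the spacer, over all three studs: each centred on the fixture within 4 mm, within 3 mm of its seated height, turned within 0.08 rad and level within 0.04 rad, released and at rest; the clamp arm within 0.12 rad of its closed stop (all of step 3 and linear speed of each of spacer, cover below 0.01 m/s and value of joint clamp below 0.12 rad); the robot touches nothing.
It fails at once if the spacer plate is dropped from more than about 2 cm (linear speed of spacer above 0.65 m/s and contact force between the fingers and spacer below 0.02 N).
It fails at once if the cover plate is dropped from more than about 2 cm (linear speed of cover above 0.65 m/s and contact force between the fingers and cover below 0.02 N).
It fails at once if a bystander (tape roll, jar, orange case) is shifted by more than 3 cm (distance of any of tape, jar, case from where it was at the start of the episode above 0.03 m).
It also fails if it takes over 72 s, if anything falls off the work surface, if the arm or the gripper's body presses on something with over 40 N, if the wrist force passes 120 N, or if a joint passes its speed limit or range.

### The arm

A 6-joint arm with a two-finger parallel gripper is mounted at the origin on a cart in front of the work surface, level with it; the furniture and walls round the work are solid. World frame = base frame: x ahead of the robot, y to its left, z up, the work surface at z = 0. Lengths are in mm, angles in degrees, forces in N, time in s.
With the tool pointing down it reaches from about 300 to 850 mm from the base axis. Payload 4.2 kg.
Tool frame: the origin (TCP) lies at the very end of the fingers, on their centre line; the grasp point (between the pads) lies 19 mm behind it; z points along the fingers, y is the line along which they close (so a half turn about z gives the same grasp; the last joint's range is limited). The gripper opens to 91 mm and grips with 3 to 60 N. Pads are 32 mm wide; open, the fingers measure 118 mm over their backs; the gripper's body (76 mm by 178 mm) begins 60 mm behind the grasp point.
Start: joints at [-72.594, 18.312, 89.639, -0, 72.044, -1.146], TCP at [182.952, -545.135, 213.976] pointing down, gripper open.
Joint ranges: [-177.97, 177.97], [-48.28, 115.42], [12.27, 149.76], [-77.06, 257.06], [2.81, 150.46], [-146.56, 146.56]. Speed limits (degrees/s): [147.25, 147.25, 180, 180, 180, 180].

### API

Orientations are given as [roll, pitch, yaw] about the fixed x, y, z axes, in that order (R = Rz(yaw) Ry(pitch) Rx(roll)).
In Python, from workcell import * gives the robot as it stands.
- The arm moves only by the tool move_arm, never from a script. Its argument "motion" is a list of rows, each a list of 3 entries, a list of its own where there are three numbers: the finger opening in mm, from 0 to 91.2, then the shift along the world's x, y, z in units of 25 mm (1.0 is 25 mm), then the turn, a rotation vector about the world's x, y, z in units of 4 degrees (1.0 is 4 degrees). In form: [[grip, [x, y, z], [ax, ay, az]], ...]. A call has 1 to 20 rows; each row shifts and turns the commanded pose from where the row before left it; what a row does not reach is not made up. A row lasts 1/12 s, in which the tool goes at most 41.7 mm and 7.16 degrees, less where a joint would pass 70% of its speed; a pose out of reach is approached as far as the arm can. A call with a number of a shift or a turn outside -1 to 1 is refused whole. A call with a gripper value outside its range is refused whole. The fingers move at their own pace and stop on an object; "grip_force" is the grip in N (left out, the last holds). Time passes only in rows, so rows that do not move let the fingers close. It gives the time, the measured TCP pose, the force, the opening and the grip force at its end, in the units of the state.
- state(): the state, without advancing time (a new reading comes with each control period).
- grab_frame(name): name is "scene" or "top"; returns the picture (384x512x3 uint8, blue, green, red); there is no depth.
- camera_info(name): a dict with "fx", "fy", "cx", "cy" (pixels), "rvec" (rotation vector, rad) and "tvec" (3), from world to camera coordinates, as OpenCV has them. Camera axes: x right, y down, z forward; pixel columns grow to the right and rows downward; lengths in mm; the calibration is good to about 2 mm. A picture is of the moment at which its call begins. camera_info takes no time and is no camera call.
- job_done(): hands the job in; it is judged then, once.
The state is a dict: "time_s": time; "qpos": joint angles; "qvel": joint speeds; "effort": joint torques, N m; "ee_pos": TCP position; "ee_rot": TCP orientation; "force": force on the tool from outside, world axes, zero at the start; "torque": the same for the moment, N m; "gripper_width": finger opening in mm; "gripper_force": force on a finger pad.
Only numpy, scipy, OpenCV 4.12 (cv2) and the standard library are available. Lean on these libraries where they do the work, as an engineer would, in place of code of your own. Each camera call takes 0.05 s, during which the arm holds its last target. There are 200 camera calls.

## Working session

There is one attempt and no reset: what is moved stays moved. The work goes in short steps, Python scripts to look and compute and a tool call to move; the robot and the scene stay as the last step left them, time stands still between calls to the robot, and variables do not carry over. Pictures are saved under pics/ and viewed, at most 12 in all, crops included, and the job is handed in when it is done.

Besides the shell and the picture viewer there is one more tool, called after ">>>" in YAML: its name, and indented under it one key for each argument. move_arm: Moves the arm, as the interface text tells. Shifts and turns lie within -1 to 1; 1 stands for 25 mm of shift or 4 degrees of turn. Its arguments: {"type":"object","properties":{"motion":{"type":"array","items":{"type":"array"}},"grip_force":{"type":"number"}},"required":["motion"]}

```bash
mkdir -p pics
python3 - <<'E'
from workcell import *
import cv2
for n in("scene","top"):
    cv2.imwrite(f"pics/{n}0.png",grab_frame(n)); print(n,camera_info(n))
print(state())
E
```

```text
scene {'fx': 446.2254017059316, 'fy': 446.2254017059316, 'cx': 250.27868539521512, 'cy': 193.20304498687307, 'rvec': array([ 1.22625731, -2.3740692 ,  0.8862489 ]), 'tvec': array([ 327.65559212,  369.04704371, 1241.06642994])}
top {'fx': 467.8540453665601, 'fy': 467.8540453665601, 'cx': 257.1785018275336, 'cy': 191.04387322792002, 'rvec': array([ 2.14679729, -2.19585997,  0.11203711]), 'tvec': array([  26.68919268,  527.72938585, 1671.12642111])}
{'time_s': 0.1, 'qpos': array([-7.25940930e+01,  1.83465251e+01,  8.96972798e+01,  9.84775917e-04,
        7.20419287e+01, -1.14482877e+00]), 'qvel': array([ 0.00688359, -0.08926612, -0.11847421,  0.08367433,  0.0819789 ,
       -0.01941804]), 'effort': array([ 6.70421668e-04, -4.13333058e+01, -2.32510740e+01,  7.30500603e-02,
        4.21762979e-02, -5.42084069e-05]), 'ee_pos': array([ 182.82244581, -544.71443828,  213.23337675]), 'ee_rot': array([-1.79914302e+02, -2.64908876e-03,  1.85504295e+01]), 'force': array([-1.29814765,  0.3242579 , -0.11956614]), 'torque': array([ 0.01385545, -0.04716583,  0.00837928]), 'gripper_force': 0.0, 'gripper_width': 91.55216203186019}
```

View pics/scene0.png

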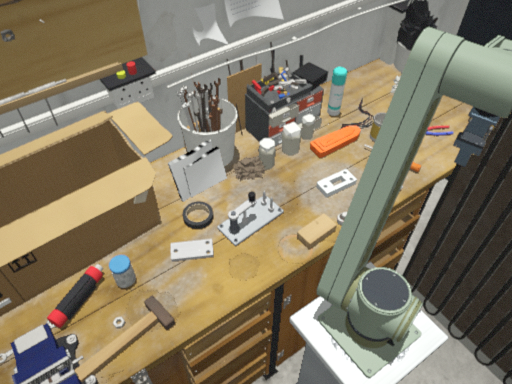

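View pics/top0.png

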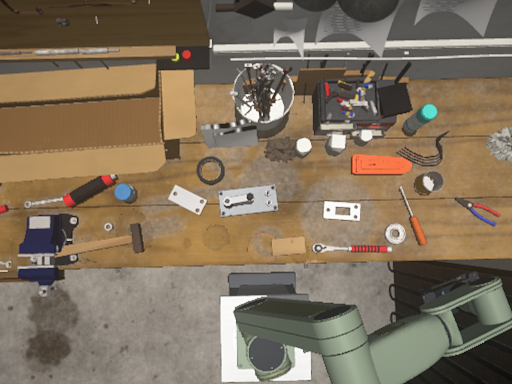

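The top view shows the fixture near pixel (248,200), the spacer near (342,211) and the cover near (188,199). The tape is at (210,170) and the case at (381,165). Next I'll enlarge the work area.

Run:
```python
import cv2,numpy as np
t=cv2.imread("pics/top0.png")
a=cv2.resize(t[175:225,160:290],None,fx=6,fy=6,interpolation=cv2.INTER_CUBIC)
b=cv2.resize(t[190:232,310:440],None,fx=6,fy=6,interpolation=cv2.INTER_CUBIC)
cv2.imwrite("pics/c0.png",np.vstack([a,b]))
```

```text
(no output)
```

View pics/c0.png

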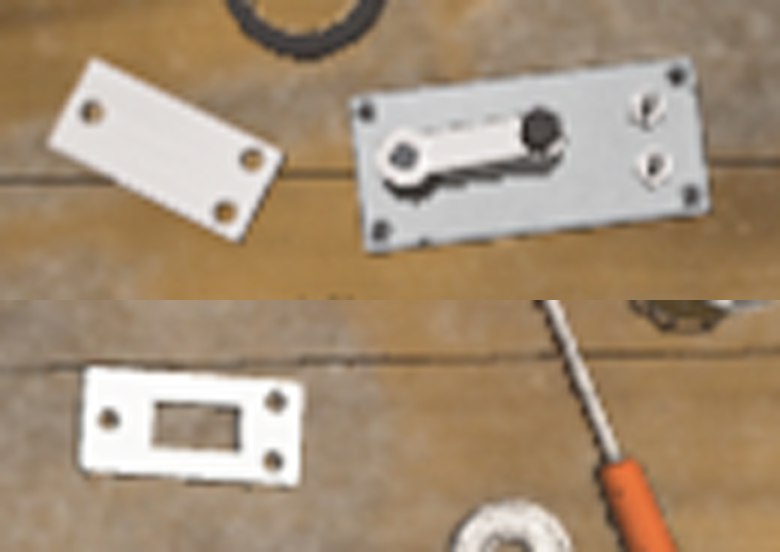

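The crop shows the single-hole end of both plates pointing left (+y), the same way as the fixture's pillar end. The arm is nearly closed. I'll fit the poses from these corners and holes.

```bash
cat > h.py <<'E'
from workcell import *
import cv2,numpy as np
from scipy.optimize import least_squares
def proj(n,P):
    c=camera_info(n);K=np.array([[c['fx'],0,c['cx']],[0,c['fy'],c['cy']],[0,0,1]])
    return cv2.projectPoints(np.float64(P),c['rvec'],c['tvec'],K,None)[0][:,0]
def place(p,L):
    c,s=np.cos(p[2]),np.sin(p[2]);L=np.float64(L)
    return np.c_[p[0]+c*L[:,0]-s*L[:,1],p[1]+s*L[:,0]+c*L[:,1],L[:,2]]
def fit(n,L,px,x0):
    r=least_squares(lambda p:(proj(n,place(p,L))-px).ravel(),x0,x_scale=[100,100,1],loss='soft_l1',f_scale=.5)
    return r.x,r.fun.reshape(-1,2)
def up(c,ox,oy):return (np.float64(c)+.5)/6-.5+[ox,oy]
def plate(z):return [(30,65,z),(30,-65,z),(-30,-65,z),(-30,65,z),(0,50,z),(18,-50,z),(-18,-50,z)]
FIX=[(48,130,14),(48,-82,14),(-48,-82,14),(-48,130,14)]
E
python3 - <<'E'
from h import *
np.set_printoptions(precision=3,suppress=True)
D={'fix':(FIX,up([(350,98),(692,58),(710,210),(365,252)],160,175)),
'cover':(plate(14),up([(95,58),(284,153),(240,242),(48,145),(91,111),(252,159),(225,212)],160,175)),
'spacer':(plate(24),up([(84,67),(302,82),(298,187),(80,172),(108,119),(275,101),(273,161)],310,190))}
P={}
for k,(L,px) in D.items():
    P[k],r=fit('top',L,px,[450,0,0]);print(k,P[k],np.rad2deg(P[k][2]),np.abs(r).max(0))
f=P['fix']
print('knob/hinge/studs px(crop)',(proj('top',place(f,[(0,15,128),(0,95,94),(0,50,78),(18,-50,78),(-18,-50,78)]))-[160,175]+.5)*6-.5)
for k,L in(('fix',FIX),('cover',plate(14)),('spacer',plate(24))): print(k,proj('scene',place(P[k],L)).round(1).tolist())
s=cv2.imread('pics/scene0.png')
for k,L in(('fix',FIX),('cover',plate(14)[:4]),('spacer',plate(24)[:4])):
    pass
big=cv2.resize(s[160:270,160:370],None,fx=3.8,fy=3.8,interpolation=cv2.INTER_CUBIC)
for k,L in(('fix',FIX),('cover',plate(14)),('spacer',plate(24))):
    q=((proj('scene',place(P[k],L))-[160,160]+.5)*3.8-.5)
    for u in q: cv2.circle(big,tuple(int(v) for v in u.round()),2,(0,0,255),-1)
cv2.imwrite('pics/s1.png',big)
E
```

```text
fix [498.594  25.796   0.095] 5.448146523236803 [0.447 0.357]
cover [504.545 270.456  -0.488] -27.95148634670585 [0.337 0.197]
spacer [ 450.637 -288.497   -0.089] -5.0715782598357615 [0.336 0.736]
knob/hinge/studs px(crop) [[541.406 136.277]
 [405.03  157.511]
 [483.169 150.675]
 [649.151 100.326]
 [656.52  161.139]]
fix [[216.2, 224.3], [264.5, 192.3], [283.6, 208.6], [234.9, 242.7]]
cover [[170.4, 241.2], [211.4, 236.9], [212.8, 252.6], [170.7, 257.2], [175.4, 248.6], [207.0, 240.4], [207.7, 249.9]]
spacer [[316.1, 180.6], [345.4, 167.2], [356.0, 177.6], [326.3, 191.6], [324.6, 184.4], [344.2, 170.7], [350.5, 177.1]]
```

View pics/s1.png

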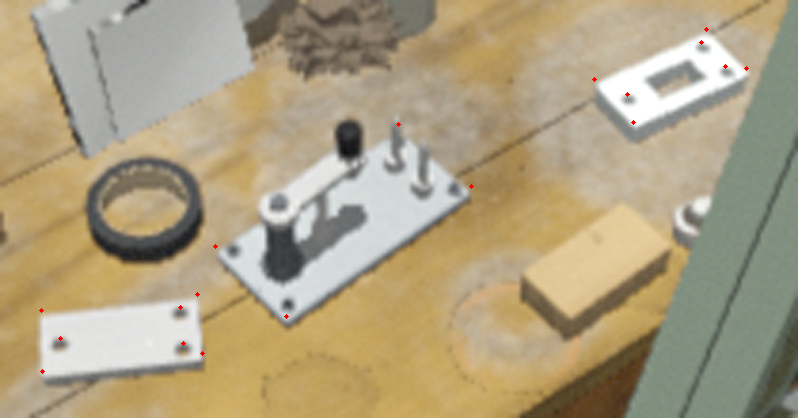

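The fits agree with the given sizes, with residuals under 0.75 px. In the oblique view every projected point is off by the same 1 px or so, as the calibration accuracy allows. Next I'll approach with closed fingers to open the clamp.

>>> move_arm:
  motion:
    - [0,[0.44,0.98,0],[0,0,1]]
    - [0,[0.44,0.98,0],[0,0,1]]
    - [0,[0.44,0.98,0],[0,0,1]]
    - [0,[0.44,0.98,0],[0,0,1]]
    - [0,[0.44,0.98,0],[0,0,1]]
    - [0,[0.44,0.98,0],[0,0,1]]
    - [0,[0.44,0.98,0],[0,0,1]]
    - [0,[0.44,0.98,0],[0,0,1]]
    - [0,[0.44,0.98,0],[0,0,1]]
    - [0,[0.44,0.98,0],[0,0,1]]
    - [0,[0.44,0.98,0],[0,0,1]]
    - [0,[0.44,0.98,0],[0,0,1]]
    - [0,[0.44,0.98,0],[0,0,1]]
    - [0,[0.44,0.98,0],[0,0,1]]
    - [0,[0.44,0.98,0],[0,0,1]]
    - [0,[0.44,0.98,0],[0,0,1]]
    - [0,[0.44,0.98,0],[0,0,1]]
    - [0,[0.44,0.98,0],[0,0,1]]
    - [0,[0.44,0.98,0],[0,0,0]]
    - [0,[0.44,0.98,0],[0,0,0]]

```text
time_s: 1.77
ee_pos: [403.0, -53.8, 213.8]
ee_rot: [-180.0, 0.0, 90.6]
force: [-0.6, -0.9, 0.9]
gripper_width: 0.6
gripper_force: 0.0
```

>>> move_arm:
  motion:
    - [0,[0.44,0.81,-0.88],[0,0,0]]
    - [0,[0.44,0.81,-0.88],[0,0,0]]
    - [0,[0.44,0.81,-0.88],[0,0,0]]
    - [0,[0.44,0.81,-0.88],[0,0,0]]
    - [0,[0.44,0.81,-0.88],[0,0,0]]
    - [0,[0,0,0],[0,0,0]]

```text
time_s: 2.27
ee_pos: [457.0, 48.5, 100.2]
ee_rot: [-179.6, -0.0, 90.7]
force: [0.5, 0.3, 0.9]
gripper_width: 0.2
gripper_force: 0.0
```

>>> move_arm:
  motion:
    - [0,[0.3,-0.11,0],[0,0,0]]
    - [0,[0.31,-0.08,0],[0,0,0]]
    - [0,[0.316,-0.05,0],[0,0,0]]
    - [0,[0.32,-0.018,0],[0,0,0]]
    - [0,[0.32,0.014,0],[0,0,0]]
    - [0,[0.317,0.046,0],[0,0,0]]
    - [0,[0.31,0.078,0],[0,0,0]]
    - [0,[0.3,0.108,0],[0,0,0]]
    - [0,[0.29,0.138,0],[0,0,0]]
    - [0,[0.274,0.166,0],[0,0,0]]
    - [0,[0.256,0.192,0],[0,0,0]]
    - [0,[0.235,0.217,0],[0,0,0]]
    - [0,[0.212,0.239,0],[0,0,0]]
    - [0,[0.188,0.259,0],[0,0,0]]
    - [0,[0.16,0.277,0],[0,0,0]]
    - [0,[0.132,0.291,0],[0,0,0]]
    - [0,[0.1,0.3,0],[0,0,0]]
    - [0,[0,0,0],[0,0,0]]

```text
time_s: 3.77
ee_pos: [567.3, 99.5, 104.0]
ee_rot: [179.9, -0.1, 90.6]
force: [-0.7, 0.1, 0.5]
gripper_width: 0.5
gripper_force: 0.0
```

Run:
```python
from h import *
t=grab_frame('top');cv2.imwrite('pics/top1.png',t)
cv2.imwrite('pics/c1.png',cv2.resize(t[140:230,180:310],None,fx=6,fy=6,interpolation=cv2.INTER_CUBIC))
print(state()['time_s'],state()['force'])
```

```text
3.8167 [ 0.59068089 -0.38795234 -0.37453957]
```

View pics/c1.png

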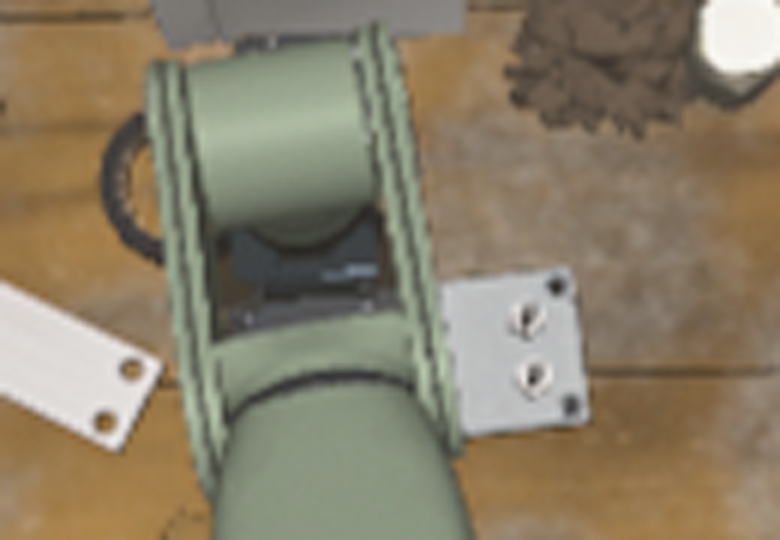

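>>> move_arm:
  motion:
    - [0,[0,-0.6,0.2],[0,0,0]]
    - [0,[0,-0.97,0.5],[0,0,0]]
    - [0,[-0.3,-0.97,0.5],[0,0,0]]
    - [60,[-0.3,-0.97,0],[0,0,-0.2]]
    - [91,[-0.3,-0.97,0],[0,0,-0.2]]
    - [91,[-0.3,-0.97,0],[0,0,-0.2]]
    - [91,[-0.3,-0.97,0],[0,0,-0.2]]
    - [91,[-0.3,-0.97,0],[0,0,-0.2]]
    - [91,[-0.3,-0.97,0],[0,0,-0.2]]
    - [91,[-0.3,-0.97,0],[0,0,-0.2]]
    - [91,[-0.3,-0.97,0],[0,0,-0.2]]
    - [91,[-0.3,-0.97,0],[0,0,0]]
    - [91,[-0.3,-0.97,-0.5],[0,0,0]]
    - [91,[-0.4,-0.97,-0.9],[0,0,0]]
    - [91,[-0.4,-0.97,-0.9],[0,0,0]]
    - [91,[-0.58,-0.97,-0.9],[0,0,0]]
    - [91,[-0.2,-0.4,0],[0,0,0]]
    - [91,[0,0,0],[0,0,0]]

```text
time_s: 5.32
ee_pos: [443.3, -292.3, 53.4]
ee_rot: [-179.9, -0.0, 84.0]
force: [-0.9, -0.6, 1.1]
gripper_width: 90.7
gripper_force: 0.0
```

Run:
```python
from h import *
t=grab_frame('top');s=grab_frame('scene');cv2.imwrite('pics/top2.png',t)
a=cv2.resize(t[165:225,210:280],None,fx=5,fy=5,interpolation=cv2.INTER_CUBIC)
b=cv2.resize(s[145:205,295:385],None,fx=5,fy=5,interpolation=cv2.INTER_CUBIC)
cv2.imwrite('pics/c2.png',np.hstack([a,b]));print(state()['ee_pos'],state()['ee_rot'],state()['gripper_width'])
```

```text
[ 445.59339607 -291.18412222   55.10691603] [1.79846170e+02 2.70525067e-02 8.40807682e+01] 90.98667159507409
```

View pics/c2.png

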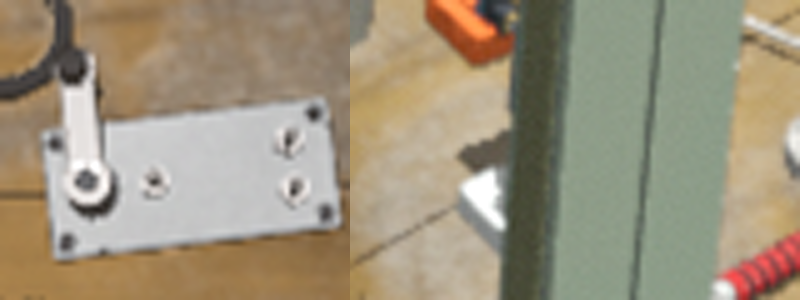

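The clamp arm now points up-left, at about the open stop: knob at crop (72,65), hinge at (87,182). All three studs are visible, so I'll measure the fixture a second time and find the correction to the spacer.

Run:
```python
from h import *
np.set_printoptions(precision=3,suppress=True)
px=(np.float64([(42,130),(326,97),(341,226),(55,261),(154,183),(288,141),(294,188),(87,182)])+.5)/5-.5+[210,165]
L=FIX+[(0,50,30),(18,-50,30),(-18,-50,30),(0,95,96)]
p,r=fit('top',L,px,[500,25,.1]);print(p,np.rad2deg(p[2]));print(r)
print(fit('top',FIX,px[:4],[500,25,.1])[0])
```

```text
[498.468  26.189   0.097] 5.569104530953885
[[-0.657  0.197]
 [ 0.105 -0.083]
 [ 0.358  0.127]
 [-0.32   0.09 ]
 [ 0.064 -0.355]
 [ 0.13  -0.168]
 [ 0.143  0.281]
 [-0.054 -0.115]]
[498.723  25.735   0.095]
```

>>> move_arm:
  motion:
    - [91,[0.2,0.1,-0.6],[0,0,0.2]]
    - [91,[0,0,-0.6],[0,0,0]]
    - [91,[0,0,-0.5],[0,0,0]]
    - [91,[0,0,-0.3],[0,0,0]]
    - [91,[0,0,0],[0,0,0]]

```text
time_s: 5.83
ee_pos: [450.0, -287.2, 3.8]
ee_rot: [-180.0, -0.0, 85.0]
force: [-0.9, 0.0, -1.2]
gripper_width: 90.7
gripper_force: 0.0
```

>>> move_arm:
  motion:
    - [40,[0,0,0],[0,0,0]]
    - [40,[0,0,0],[0,0,0]]
    - [40,[0,0,0],[0,0,0]]
    - [40,[0,0,0],[0,0,0]]
    - [40,[0,0,0],[0,0,0]]
    - [40,[0,0,0],[0,0,0]]
  grip_force: 35

```text
time_s: 6.33
ee_pos: [448.5, -288.3, 4.4]
ee_rot: [-179.9, -0.0, 85.0]
force: [-3.5, 0.8, 6.0]
gripper_width: 59.7
gripper_force: 35.0
```

>>> move_arm:
  motion:
    - [40,[0,0,0.4],[0,0,0]]
    - [40,[0,0,0.8],[0,0,0]]
    - [40,[0,0,1],[0,0,0]]
    - [40,[0,0.5,1],[0,0,0]]
    - [40,[0.15,0.968,0.8],[0,0,0.2]]
    - [40,[0.15,0.968,0],[0,0,0.2]]
    - [40,[0.15,0.968,0],[0,0,0.2]]
    - [40,[0.15,0.968,0],[0,0,0.2]]
    - [40,[0.15,0.968,0],[0,0,0.2]]
    - [40,[0.15,0.968,0],[0,0,0.2]]
    - [40,[0.15,0.968,0],[0,0,0.2]]
    - [40,[0.15,0.968,0],[0,0,0.2]]
    - [40,[0.15,0.968,0],[0,0,0.2]]
    - [40,[0.15,0.968,0],[0,0,0.2]]
    - [40,[0.15,0.968,0],[0,0,0.2]]
    - [40,[0.15,0.75,0],[0,0,0.2]]
    - [40,[0.15,0.7,0],[0,0,0.2]]
    - [40,[0,0,0],[0,0,0]]
    - [40,[0,0,0],[0,0,0]]

```text
time_s: 7.92
ee_pos: [498.2, 27.2, 104.0]
ee_rot: [180.0, -0.0, 95.4]
force: [0.3, -0.2, -4.0]
gripper_width: 60.0
gripper_force: 35.0
```

Run:
```python
from h import *
t=grab_frame('top');s=grab_frame('scene')
a=cv2.resize(t[170:230,210:280],None,fx=5.7,fy=5.7,interpolation=cv2.INTER_CUBIC)
b=cv2.resize(s[165:225,220:300],None,fx=5.7,fy=5.7,interpolation=cv2.INTER_CUBIC)
cv2.imwrite('pics/c3.png',np.hstack([a,b[:a.shape[0],:390]]));print(a.shape,state()['ee_pos'],state()['ee_rot'],state()['gripper_width'])
```

```text
(342, 399, 3) [497.91952394  26.08455943 103.92256334] [-1.79984378e+02  1.08188532e-02  9.53388773e+01] 59.535500104258844
```

View pics/c3.png

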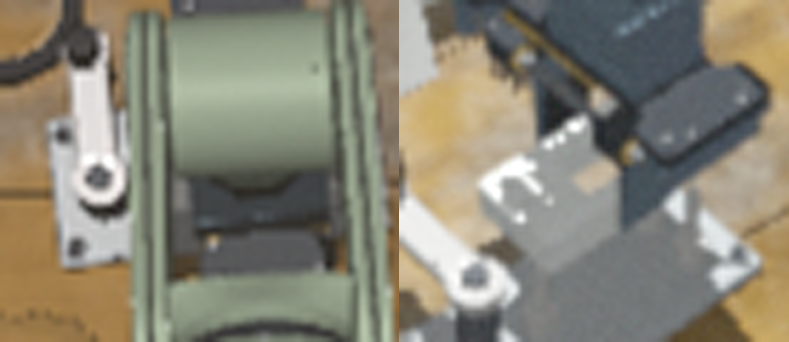

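The top view is hidden by the wrist. The oblique view shows the spacer hanging level above the fixture, with its near end corner at about (480,190) in the crop. I'll lower it slowly and watch the force.

>>> move_arm:
  motion:
    - [40,[0,0,-0.4],[0,0,0]]
    - [40,[0,0,-0.4],[0,0,0]]
    - [40,[0,0,-0.2],[0,0,0]]
    - [40,[0,0,-0.12],[0,0,0]]
    - [40,[0,0,-0.12],[0,0,0]]
    - [40,[0,0,0],[0,0,0]]

```text
time_s: 8.52
ee_pos: [497.6, 26.3, 72.1]
ee_rot: [-179.9, -0.0, 95.3]
force: [-0.0, -0.2, -4.2]
gripper_width: 59.7
gripper_force: 35.0
```

>>> move_arm:
  motion:
    - [40,[0,0,-0.3],[0,0,0]]
    - [40,[0,0,-0.3],[0,0,0]]
    - [40,[0,0,-0.3],[0,0,0]]
    - [40,[0,0,-0.3],[0,0,0]]
    - [40,[0,0,-0.16],[0,0,0]]
    - [40,[0,0,0],[0,0,0]]

```text
time_s: 9.02
ee_pos: [497.6, 26.5, 37.6]
ee_rot: [-179.9, -0.0, 95.4]
force: [-2.1, -0.7, -5.8]
gripper_width: 59.8
gripper_force: 35.0
```

>>> move_arm:
  motion:
    - [40,[0,0,-0.06],[0,0,0]]
    - [40,[0,0,-0.06],[0,0,0]]
    - [40,[0,0,0],[0,0,0]]

```text
time_s: 9.27
ee_pos: [497.6, 26.5, 35.8]
ee_rot: [-179.9, -0.0, 95.4]
force: [-4.4, 0.6, -4.4]
gripper_width: 59.8
gripper_force: 35.0
```

>>> move_arm:
  motion:
    - [40,[-0.04,0,-0.06],[0,0,0]]
    - [40,[0,0,-0.04],[0,0,0]]
    - [40,[0,0,0],[0,0,0]]

```text
time_s: 9.52
ee_pos: [497.5, 26.5, 34.4]
ee_rot: [179.9, 0.0, 95.4]
force: [-4.7, 0.5, 3.2]
gripper_width: 59.8
gripper_force: 35.0
```

Contact appears at TCP z = 34.4, the expected seated height. Releasing and rising.

>>> move_arm:
  motion:
    - [64,[0,0,0],[0,0,0]]
    - [75,[0,0,0],[0,0,0]]
    - [91,[0,0,0],[0,0,0]]
    - [91,[0,0,0],[0,0,0]]
    - [91,[0,0,0],[0,0,0]]
    - [91,[0,0,0],[0,0,0]]
    - [91,[0,0,0.5],[0,0,0]]
    - [91,[0,0,0.9],[0,0,0]]
    - [91,[0,0,1],[0,0,0]]
    - [91,[0,0,1],[0,0,0]]
    - [91,[0,0,1],[0,0,0]]
    - [91,[0,0,1],[0,0,0]]

```text
time_s: 10.52
ee_pos: [497.2, 26.5, 169.7]
ee_rot: [180.0, 0.0, 95.4]
force: [-0.2, -1.3, -0.9]
gripper_width: 91.0
gripper_force: 0.0
```

>>> move_arm:
  motion:
    - [91,[0.03,0.976,0],[0,0,-0.835]]
    - [91,[0.03,0.976,0],[0,0,-0.835]]
    - [91,[0.03,0.976,0],[0,0,-0.835]]
    - [91,[0.03,0.976,0],[0,0,-0.835]]
    - [91,[0.03,0.976,0],[0,0,-0.835]]
    - [91,[0.03,0.976,0],[0,0,-0.835]]
    - [91,[0.03,0.976,-0.5],[0,0,-0.835]]
    - [91,[0.03,0.976,-0.9],[0,0,-0.835]]
    - [91,[0.03,0.976,-0.9],[0,0,-0.835]]
    - [91,[0.03,0.976,-0.9],[0,0,-0.835]]
    - [91,[0,0,-0.9],[0,0,0]]
    - [91,[0,0,0],[0,0,0]]
    - [91,[0,0,0],[0,0,0]]

```text
time_s: 11.6
ee_pos: [503.9, 270.2, 65.0]
ee_rot: [-179.9, 0.2, 62.0]
force: [0.4, 0.5, 0.1]
gripper_width: 91.4
gripper_force: 0.0
```

Run:
```python
from h import *
t=grab_frame('top');s=grab_frame('scene');cv2.imwrite('pics/top3.png',t)
a=cv2.resize(t[170:230,210:280],None,fx=5.7,fy=5.7,interpolation=cv2.INTER_CUBIC)
b=cv2.resize(s[210:270,150:220],None,fx=5.7,fy=5.7,interpolation=cv2.INTER_CUBIC)
cv2.imwrite('pics/c4.png',np.hstack([a,b]));print(state()['ee_pos'],state()['ee_rot'])
```

```text
[505.59736053 270.37867657  67.23164786] [ 1.79920733e+02 -9.21360304e-02  6.19247595e+01]
```

View pics/c4.png

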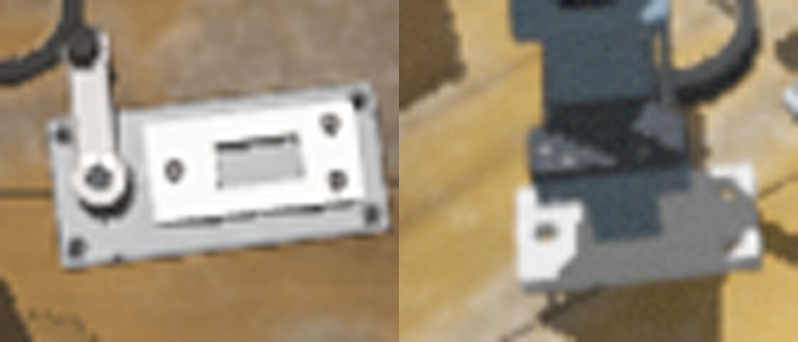

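The spacer sits on the fixture with all three studs in its holes. The gripper straddles the cover, so I'll go down and grip it.

>>> move_arm:
  motion:
    - [91,[0,0,-0.6],[0,0,0]]
    - [91,[0,0,-0.6],[0,0,0]]
    - [91,[0,0,-0.6],[0,0,0]]
    - [91,[0,0,-0.5],[0,0,0]]
    - [91,[0,0,-0.1],[0,0,0]]
    - [91,[0,0,0],[0,0,0]]

```text
time_s: 12.2
ee_pos: [505.3, 270.1, 6.8]
ee_rot: [180.0, -0.0, 61.9]
force: [0.8, -0.5, 0.7]
gripper_width: 90.7
gripper_force: 0.0
```

>>> move_arm:
  motion:
    - [91,[0,0,-0.14],[0,0,0]]
    - [40,[0,0,0],[0,0,0]]
    - [40,[0,0,0],[0,0,0]]
    - [40,[0,0,0],[0,0,0]]
    - [40,[0,0,0],[0,0,0]]
    - [40,[0,0,0],[0,0,0]]
    - [40,[0,0,0],[0,0,0]]
  grip_force: 40

```text
time_s: 12.78
ee_pos: [503.7, 271.0, 2.8]
ee_rot: [-179.9, 0.0, 61.9]
force: [-4.5, 3.5, 4.4]
gripper_width: 59.6
gripper_force: 40.0
```

>>> move_arm:
  motion:
    - [40,[0,0,0.4],[0,0,0]]
    - [40,[0,0,0.9],[0,0,0]]
    - [40,[0,0,1],[0,0,0]]
    - [40,[0,0,1],[0,0,0]]
    - [40,[0,0,1],[0,0,0]]
    - [40,[0,0,1],[0,0,0]]
    - [40,[0,0,1],[0,0,0]]
    - [40,[-0.02,-0.7,0.2],[0,0,0.7]]
    - [40,[-0.02,-0.9,0],[0,0,0.7]]
    - [40,[-0.02,-0.9,0],[0,0,0.7]]
    - [40,[-0.02,-0.9,0],[0,0,0.7]]
    - [40,[-0.02,-0.9,0],[0,0,0.7]]
    - [40,[-0.02,-0.9,0],[0,0,0.7]]
    - [40,[-0.02,-0.9,0],[0,0,0.7]]
    - [40,[-0.02,-0.9,0],[0,0,0.7]]
    - [40,[-0.02,-0.9,0],[0,0,0.7]]
    - [40,[-0.02,-0.9,0],[0,0,0.7]]
    - [40,[-0.02,-0.9,0],[0,0,0.7]]
    - [40,[-0.02,-0.08,0],[0,0,0.675]]
    - [40,[0,0,0],[0,0,0]]

```text
time_s: 14.45
ee_pos: [498.1, 24.2, 164.7]
ee_rot: [-179.9, 0.1, 95.4]
force: [-0.8, 0.5, -5.5]
gripper_width: 59.7
gripper_force: 40.0
```

>>> move_arm:
  motion:
    - [40,[0,0,-0.6],[0,0,0]]
    - [40,[0,0,-0.9],[0,0,0]]
    - [40,[0,0,-0.8],[0,0,0]]
    - [40,[0,0,-0.4],[0,0,0]]
    - [40,[0,0,0],[0,0,0]]
    - [40,[0,0,0],[0,0,0]]

```text
time_s: 14.95
ee_pos: [498.8, 26.3, 97.4]
ee_rot: [-180.0, 0.0, 95.5]
force: [0.1, 0.3, -5.3]
gripper_width: 59.9
gripper_force: 40.0
```

Run:
```python
from h import *
P=[];
s=grab_frame('scene');x=state();print(x['ee_pos'],x['ee_rot'],x['force'])
x=camera_info('top');grab_frame('top');x=state();print(x['ee_pos'],x['ee_rot'])
cv2.imwrite('pics/c5.png',cv2.resize(s[165:245,210:300],None,fx=7,fy=7,interpolation=cv2.INTER_CUBIC))
```

```text
[499.52503056  26.23345687  98.20718288] [1.79910729e+02 1.02547116e-02 9.54586272e+01] [ 0.52253282 -0.21226039 -5.49534494]
[499.80931238  26.19848216  98.61597297] [1.79852885e+02 1.35444181e-02 9.54573204e+01]
```

View pics/c5.png

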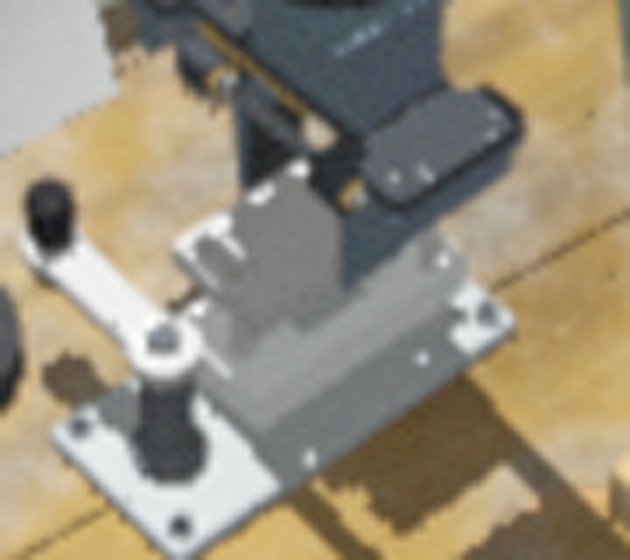

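The cover hangs level above the seated spacer, about 20 mm above the stud tips. I'll correct x by -1.5 mm and lower it.

>>> move_arm:
  motion:
    - [40,[-0.06,0,-0.3],[0,0,0]]
    - [40,[0,0,-0.3],[0,0,0]]
    - [40,[0,0,-0.16],[0,0,0]]
    - [40,[0,0,-0.12],[0,0,0]]
    - [40,[0,0,-0.12],[0,0,0]]
    - [40,[0,0,-0.1],[0,0,0]]
    - [40,[0,0,0],[0,0,0]]

```text
time_s: 15.63
ee_pos: [496.7, 26.2, 69.4]
ee_rot: [-179.9, -0.0, 95.4]
force: [-1.3, 0.2, -6.0]
gripper_width: 59.4
gripper_force: 40.0
```

>>> move_arm:
  motion:
    - [40,[0.02,0,-0.15],[0,0,0]]
    - [40,[0,0,-0.15],[0,0,0]]
    - [40,[0,0,-0.1],[0,0,0]]
    - [40,[0,0,0],[0,0,0]]

```text
time_s: 15.97
ee_pos: [496.9, 26.3, 59.2]
ee_rot: [-179.9, -0.0, 95.4]
force: [-2.3, 3.2, -6.6]
gripper_width: 59.5
gripper_force: 40.0
```

>>> move_arm:
  motion:
    - [40,[0,0,-0.05],[0,0,0]]
    - [40,[0,0,-0.05],[0,0,0]]
    - [40,[0,0,0],[0,0,0]]

```text
time_s: 16.22
ee_pos: [497.0, 26.4, 57.3]
ee_rot: [-179.9, -0.0, 95.4]
force: [-2.7, 4.1, -3.6]
gripper_width: 59.7
gripper_force: 40.0
```

>>> move_arm:
  motion:
    - [40,[0,0,-0.05],[0,0,0]]
    - [40,[0,0,-0.02],[0,0,0]]
    - [40,[0,0,0],[0,0,0]]

```text
time_s: 16.47
ee_pos: [497.0, 26.3, 56.8]
ee_rot: [-179.9, -0.0, 95.4]
force: [-6.6, 4.0, 6.9]
gripper_width: 59.7
gripper_force: 40.0
```

>>> move_arm:
  motion:
    - [64,[0,0,0],[0,0,0]]
    - [75,[0,0,0],[0,0,0]]
    - [91,[0,0,0],[0,0,0]]
    - [91,[0,0,0],[0,0,0]]
    - [91,[0,0,0],[0,0,0]]
    - [91,[0,0,0],[0,0,0]]
    - [91,[0,0,0.6],[0,0,0]]
    - [91,[0,0,1],[0,0,0]]
    - [91,[0,0,1],[0,0,0]]
    - [60,[0,0,1],[0,0,0]]
    - [0,[0,0,1],[0,0,0]]
    - [0,[0,0,0.2],[0,0,0]]
    - [0,[0.3,0.84,0],[0,0,0]]
    - [0,[0.3,0.84,0],[0,0,0]]
    - [0,[0.3,0.84,0],[0,0,0]]
    - [0,[0.3,0.84,0],[0,0,0]]
    - [0,[0.3,0.84,0],[0,0,0]]
    - [0,[0.3,0.84,0],[0,0,0]]
    - [0,[0.3,0.84,0],[0,0,0]]
    - [0,[0,0,0],[0,0,0]]

```text
time_s: 18.13
ee_pos: [551.3, 176.2, 174.4]
ee_rot: [180.0, -0.1, 95.6]
force: [0.1, -0.3, -0.8]
gripper_width: 20.4
gripper_force: 0.0
```

Run:
```python
from h import *
s=grab_frame('scene');x=state();print(x['ee_pos'],x['gripper_width'])
cv2.imwrite('pics/c6.png',cv2.resize(s[165:245,200:300],None,fx=7,fy=7,interpolation=cv2.INTER_CUBIC))
```

```text
[550.33139336 174.31839208 174.37659095] 16.4822806077187
```

View pics/c6.png

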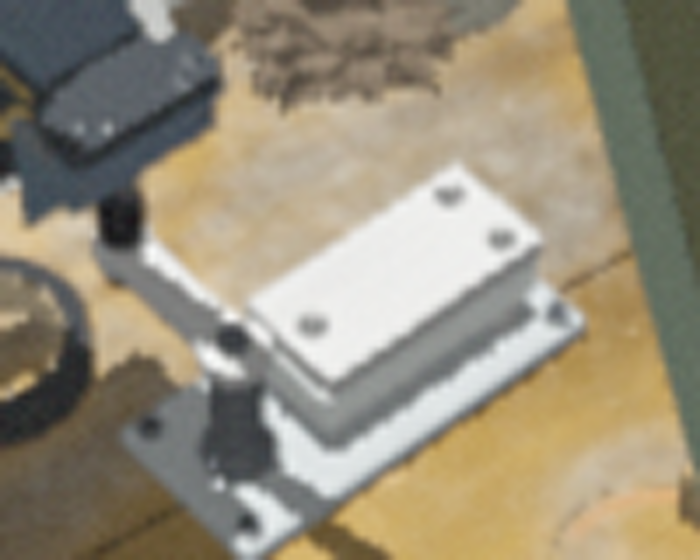

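Both plates are stacked flat with the studs through the holes, and the clamp is still open. Next I'll push the clamp closed.

>>> move_arm:
  motion:
    - [0,[0,0,-0.9],[0,0,0]]
    - [0,[0,0,-0.9],[0,0,0]]
    - [0,[0,0,-0.9],[0,0,0]]
    - [0,[0,0,0],[0,0,0]]

```text
time_s: 18.52
ee_pos: [546.5, 170.9, 103.5]
ee_rot: [-179.4, 0.1, 95.4]
force: [-0.1, -0.6, -0.8]
gripper_width: 0.5
gripper_force: 0.0
```

>>> move_arm:
  motion:
    - [0,[0.2,-0.25,0],[0,0,0]]
    - [0,[0.174,-0.268,0],[0,0,0]]
    - [0,[0.146,-0.284,0],[0,0,0]]
    - [0,[0.117,-0.298,0],[0,0,0]]
    - [0,[0.087,-0.308,0],[0,0,0]]
    - [0,[0.056,-0.315,0],[0,0,0]]
    - [0,[0.024,-0.319,0],[0,0,0]]
    - [0,[-0.008,-0.32,0],[0,0,0]]
    - [0,[-0.04,-0.317,0],[0,0,0]]
    - [0,[-0.071,-0.312,0],[0,0,0]]
    - [0,[-0.102,-0.303,0],[0,0,0]]
    - [0,[-0.132,-0.292,0],[0,0,0]]
    - [0,[-0.16,-0.277,0],[0,0,0]]
    - [0,[-0.187,-0.259,0],[0,0,0]]
    - [0,[-0.212,-0.24,0],[0,0,0]]
    - [0,[-0.235,-0.217,0],[0,0,0]]
    - [0,[-0.256,-0.193,0],[0,0,0]]
    - [0,[0,0,0],[0,0,0]]

```text
time_s: 20.02
ee_pos: [533.3, 52.6, 108.2]
ee_rot: [-179.9, 0.0, 95.4]
force: [-0.8, -0.0, 0.3]
gripper_width: 0.2
gripper_force: 0.0
```

>>> move_arm:
  motion:
    - [0,[-0.14,-0.07,0],[0,0,0]]
    - [0,[-0.14,-0.07,0],[0,0,0]]
    - [0,[0,0,0],[0,0,0]]

```text
time_s: 20.27
ee_pos: [527.5, 50.0, 108.2]
ee_rot: [-180.0, 0.0, 95.5]
force: [-0.3, -0.6, -0.0]
gripper_width: 0.5
gripper_force: 0.1
```

>>> move_arm:
  motion:
    - [0,[-0.08,-0.03,0],[0,0,0]]
    - [0,[0,0,0],[0,0,0]]

```text
time_s: 20.43
ee_pos: [526.0, 49.4, 108.2]
ee_rot: [-180.0, 0.0, 95.5]
force: [1.3, 0.7, 0.2]
gripper_width: 0.6
gripper_force: 0.3
```

>>> move_arm:
  motion:
    - [0,[-0.08,-0.03,0],[0,0,0]]
    - [0,[0,0,0],[0,0,0]]

```text
time_s: 20.6
ee_pos: [524.1, 48.7, 108.2]
ee_rot: [-180.0, 0.0, 95.5]
force: [1.2, 0.1, 0.5]
gripper_width: 0.2
gripper_force: 0.5
```

>>> move_arm:
  motion:
    - [0,[-0.08,-0.03,0],[0,0,0]]
    - [0,[0,0,0],[0,0,0]]

```text
time_s: 20.77
ee_pos: [521.9, 47.9, 108.2]
ee_rot: [-180.0, -0.0, 95.5]
force: [1.4, 0.4, -0.3]
gripper_width: 0.6
gripper_force: 0.5
```

>>> move_arm:
  motion:
    - [0,[-0.08,-0.02,0],[0,0,0]]
    - [0,[0,0,0],[0,0,0]]

```text
time_s: 20.93
ee_pos: [519.9, 47.3, 108.2]
ee_rot: [-180.0, 0.0, 95.5]
force: [0.9, 1.0, -1.0]
gripper_width: 0.1
gripper_force: 0.5
```

>>> move_arm:
  motion:
    - [0,[-0.08,-0.02,0],[0,0,0]]
    - [0,[0,0,0],[0,0,0]]

```text
time_s: 21.1
ee_pos: [517.9, 46.7, 108.2]
ee_rot: [-180.0, 0.0, 95.5]
force: [0.9, -0.4, -0.2]
gripper_width: 0.4
gripper_force: 0.5
```

>>> move_arm:
  motion:
    - [0,[-0.08,-0.01,0],[0,0,0]]
    - [0,[0,0,0],[0,0,0]]

```text
time_s: 21.27
ee_pos: [515.9, 46.4, 108.3]
ee_rot: [-180.0, 0.0, 95.5]
force: [0.8, -1.7, 0.7]
gripper_width: 0.1
gripper_force: 0.6
```

>>> move_arm:
  motion:
    - [0,[-0.06,-0.01,0],[0,0,0]]
    - [0,[0,0,0],[0,0,0]]

```text
time_s: 21.43
ee_pos: [515.4, 46.3, 108.4]
ee_rot: [179.9, 0.0, 95.5]
force: [3.5, -0.5, -2.5]
gripper_width: 0.7
gripper_force: 1.7
```

The force jumped to 3.5 N and the tool stopped short of its target, so the arm is at the closed stop. I'll back off and check.

>>> move_arm:
  motion:
    - [0,[0.4,0.1,0],[0,0,0]]
    - [0,[0.9,0.1,0],[0,0,0]]
    - [0,[0.6,0,0.6],[0,0,0]]
    - [0,[0,0,1],[0,0,0]]
    - [0,[0,-0.9,1],[0,0,0]]
    - [0,[0,-1,0.5],[0,0,0]]
    - [0,[0,-1,0],[0,0,0]]
    - [0,[0,-1,0],[0,0,0]]
    - [0,[0,-1,0],[0,0,0]]
    - [0,[0,-1,0],[0,0,0]]
    - [0,[0,-1,0],[0,0,0]]
    - [0,[0,-1,0],[0,0,0]]
    - [0,[0,0,0],[0,0,0]]

```text
time_s: 22.52
ee_pos: [562.0, -149.7, 185.3]
ee_rot: [-179.9, 0.1, 95.3]
force: [1.0, 0.2, -0.8]
gripper_width: 0.4
gripper_force: 0.0
```

Run:
```python
from h import *
t=grab_frame('top');x=state();print(x['ee_pos'],x['time_s'])
cv2.imwrite('pics/c7.png',cv2.resize(t[140:230,180:300],None,fx=6,fy=6,interpolation=cv2.INTER_CUBIC))
f=(498.5,26,.096)
for a in(0,.12): print((proj('top',place(f,[(80*np.sin(a),95-80*np.cos(a),128)]))-[180,140]+.5)*6-.5)
```

```text
[ 561.94523437 -147.53994275  185.24220016] 22.5667
[[421.05237695 346.47447072]]
[[418.07591535 329.90989688]]
```

View pics/c7.png

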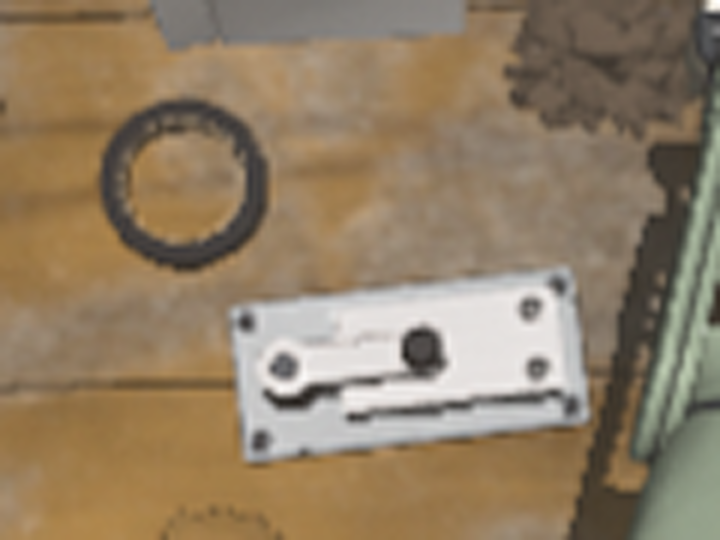

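The knob is at crop (422,347), and a fully closed clamp predicts (421,346). The stack is in place and the robot is clear of everything, so I'll hand in.

```bash
python3 -c "
from workcell import *
print(job_done())"
```

```text
the job is handed in; nothing more can be done
None
```

The spacer and cover are seated on the three studs, the clamp is back at its closed stop, and the job was handed in at about 22.6 s with the robot clear of everything; no verdict was returned.

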